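# Vent and open the pressure filter vessel

## Task

Open the steel filter vessel: turn its blue pressure cap anticlockwise until it meets the hidden first stop and keep it lightly against that stop for about a second so it can vent, then press it down and turn it past to the green mark, lift it off and set it down upright, flat on the floor of the red tray, and let go. Feel your way: neither turn hard against the stop nor press harder than needed to pass it (keep both under 25 N), do not drop the cap, and leave everything else where it is.

Things in the scene. Friction and masses are not known exactly. Their poses are not given: they have to be found in the camera images.
- vessel: Steel pressure filter vessel bolted to the bench: tank 140 mm wide, 105 mm tall, on a foot 170 mm wide; neck 72 mm wide, rim 150 mm above the bench; a gauge reaches 91 mm from the axis along +x at 60 mm height. Origin on its upright axis at the underside; x points to the red mark (locked). Cap angle, in the notes below: from the vessel's x to the cap's x, anticlockwise seen from above.
- red_mark (a point): Red mark on the tank's shoulder, 52 mm from the axis along the vessel's x: cap locked, cap angle about -0.17 to -0.03 rad. From there the cap turns anticlockwise with light friction (under 0.12 N m) to the first stop, whose angle differs from vessel to vessel, 0.12 to 0.65 rad.
- green_mark (a point): Green mark on the tank's shoulder, cap angle 1.25 rad (72 deg anticlockwise from red): cap free. From about 1.17 to 1.35 rad the cap rises about 1.5 mm by itself and lifts straight out without resistance, clear of the neck after about 15 mm; it meets a solid end stop at about 1.4 rad. At lesser angles ledges in the neck hold it in.
- stop: The first stop, three small teeth hidden in the neck, one for each lug. Origin on the neck axis, 112 mm above the bench; its pose does not show the teeth's angle. Rigid: approach by small steps. They work at 25 mm radius and are bent by more than 25 N in all (a moment of about 0.6 N m). To pass under it press the cap down 3 to 5 mm (differs) and keep it down to a cap angle of about 1.15 rad.
- seat: Spring seat hidden in the neck under the cap. Origin on the neck axis, 114 mm above the bench. It pushes the locked cap up with 5 N, and with 3 N more for each mm the cap is pressed down; more than 25 N (6.7 mm down) damages it.
- cap: Blue pressure cap, about 150 g: disc 80 mm wide, a grip bar across its top (60 mm along the cap's x, 14 mm thick along its y, 31 mm above the disc); below, a plug 36 mm wide with three lugs out to 28 mm radius, on which it stands steadily. Origin at the centre of the plug's underside, z up; disc top at 28 mm, bar top at 59 mm, rim's lower edge at 12 mm. Locked: origin 139 mm above the bench.
- cap_bar (a point): Point in the grip bar on the cap's axis, 51 mm above the cap's origin (8 mm below the bar's top). x along the bar.
- cap_mark (a point): Foot of the bar's end with the white stripe, 30 mm from the axis along the cap's +x, level with the disc's top; it points to the red mark while locked and to the green one when free.
- red_tray: Shallow red tray, fixed to the bench, 170 mm along its x, 160 mm along its y, rim 20 mm above the bench, walls and floor about 4 mm thick. Origin at the centre of its underside. Empty. Left or right of the vessel.
- white_tray: Same tray in white, on the other side; holds two sample jars.
- jar_a: amber sample jar with a yellow cap, 40 mm wide, 55 mm tall, in the white tray. Origin at the centre of its underside. A bystander.
- jar_b: clear sample jar with a white cap, 40 mm wide, 55 mm tall, in the white tray. Origin at the centre of its underside. A bystander.
- wash_bottle: clear wash bottle with a red cap, 66 mm wide, 170 mm tall, standing free. Origin at the centre of its underside. A bystander.
- pot: white plastic pot, 70 mm wide, 75 mm tall. Origin at the centre of its underside. A bystander.
- rotary_tool: black hand-held rotary tool lying on the bench, about 180 mm long, 32 mm thick, long axis = its x. Origin at the centre of its underside. A bystander.
- dish: clear shallow dish, 90 mm wide, 16 mm tall. Origin at the centre of its underside. A bystander.
- filter_ring: orange filter ring, 64 mm wide, 10 mm tall. Origin at the centre of its underside. A bystander.
Not all that is in view belongs to the job. Of the things shaped like the cap, the blue one is meant. Of the things that look like the red_tray, the smaller one is meant.

How it is judged:
By the outcome, as a careful person would: the job done as asked, in the order asked, and still so for the second after the job is handed in, with the robot touching nothing.
It also fails if it takes over 70 s, if anything falls off the work surface, if the arm or the gripper's body presses on something with over 40 N, if the wrist force passes 120 N, or if a joint passes its speed limit or range.

## Robot

A 6-joint arm with a two-finger parallel gripper is mounted at the origin on the work surface. World frame = base frame: x ahead of the robot, y to its left, z up, the work surface at z = 0. Lengths are in m, angles in degrees, forces in N, time in s.
With the tool pointing down it reaches from about 0.35 to 1 m from the base axis. Payload 7.1 kg.
Tool frame: the origin (TCP) lies midway between the tips of the shut fingers; the grasp point (between the pads) lies 19 mm behind it; z points along the fingers, y is the line along which they close (so a half turn about z gives the same grasp; the last joint's range is limited). The gripper opens to 85 mm and grips with 20 to 120 N. Pads are 22 mm wide; open, the fingers measure 114 mm over their backs; the gripper's body (76 mm by 85 mm) begins 54 mm behind the grasp point. The pads swing forward as they close: fully open they stand 13 mm farther back than shut.
Start: joints at [-68.354, 24.242, 93.386, -0, 62.372, -1.089], TCP at [0.242, -0.576, 0.231] pointing down, gripper open.
Joint ranges: [-172.04, 172.04], [-51.8, 120.97], [4.93, 147.93], [-75.15, 255.16], [6.16, 154.13], [-145.62, 145.62]. Speed limits (degrees/s): [136.94, 136.94, 172.46, 180, 180, 180].

## Interface

Orientations are given as [roll, pitch, yaw] about the fixed x, y, z axes, in that order (R = Rz(yaw) Ry(pitch) Rx(roll)).
In Python, from cell import arm, cams gives the robot as it stands.
- The arm moves only by the shell command python3 -m pendant 'ROWS'. ROWS is a JSON object of lists of equal length, an entry for each row: "claw": the opening, from 0 (shut) to 1 (fully open); "xyz": the shift along the tool's x, y, z in m, a list of three; "turn": the turn about the tool's z in degrees. A call has 1 to 8 rows; each row is the pose to reach, as a shift and turn from the pose commanded when the call began, along the tool's axes at that moment; what a row does not reach only later rows make up. A row lasts 1/10 s, in which the tool goes at most 50 mm and 8.59 degrees, less where a joint would pass 70% of its speed; a pose out of reach is approached as far as the arm can. A call with a gripper value outside its range is refused whole. The fingers move at their own pace and stop on an object; the grip force is fixed at half the most. Time passes only in rows, so rows that repeat a pose let the fingers close. It gives the time, the measured TCP pose, the force, the opening and the grip force at its end, in the units of the state.
- arm.state(): the state, without advancing time (a new reading comes with each control period).
- cams.grab_frame(name): name is "scene" or "top" or "wrist"; returns a dict with "color" (480x640x3 uint8, red, green, blue), "z_map" (480x640 float32, m along the optical axis (not along the pixel's ray), 0 where there is no reading), "camera_matrix" (3x3 intrinsics, pixels), "k1" (the pictures are not rectified: a ray, as slopes to the right and down, at radius r is drawn at 1 + k1 r^2 times it, then the intrinsics apply), "extrinsics" (4x4, takes a point from world to camera coordinates). Camera axes: x right, y down, z forward; pixel columns grow to the right and rows downward; lengths in m; the calibration is good to about 2 mm. A picture is of the moment at which its call begins.
- arm.sign_off(): hands the job in; it is judged then, once.
The state is a dict: "time_s": time; "joints": joint angles; "joint_vel": joint speeds; "joint_efforts": joint torques, N m; "eef_pos": TCP position; "tcp_rot": TCP orientation; "ft_force": force on the tool from outside, world axes, zero at the start; "torque": the same for the moment, N m; "opening": finger opening in m; "grip_force": force on a finger pad.
Only numpy, scipy, OpenCV 4.12 (cv2) and the standard library are available. Lean on these libraries where they do the work, as an engineer would, in place of code of your own. Each camera call takes 0.05 s, during which the arm holds its last target. There are 200 camera calls.

## Working session

There is one attempt and no reset: what is moved stays moved. The work goes in short steps, Python scripts to look and compute and a shell command to move; the robot and the scene stay as the last step left them, time stands still between calls to the robot, and variables do not carry over. Pictures are saved under pics/ and viewed, at most 10 in all, crops included, and the job is handed in when it is done.

```bash
ls; mkdir -p pics
cat > h.py <<'E'
import numpy as np,cv2
from cell import arm,cams
def grab(n):
    f=cams.grab_frame(n); return f
def pts(f):
    K=f["camera_matrix"];k=f["k1"];z=f["z_map"]
    v,u=np.mgrid[0:480,0:640].astype(float)
    p=cv2.undistortPoints(np.stack([u.ravel(),v.ravel()],1).reshape(-1,1,2),np.array(K,float),np.array([k,0,0,0.])).reshape(480,640,2)
    c=np.dstack([p[...,0]*z,p[...,1]*z,z,np.ones_like(z)])
    w=c@np.linalg.inv(f["extrinsics"]).T
    w=w[...,:3]; w[z==0]=np.nan
    return w
def save(f,n): cv2.imwrite(f"pics/{n}.png",f["color"][...,::-1])
E
python3 - <<'E'
from h import *
for n in("scene","top"):
    f=grab(n);save(f,n);np.savez(n,**f)
print(arm.state())
E
```

```text
pics
{'time_s': 0.1, 'joints': array([-6.83570193e+01,  2.42806168e+01,  9.34285310e+01, -2.56042501e-04,
        6.23730913e+01, -1.08675216e+00]), 'joint_vel': array([-0.01844682, -0.09200413, -0.13857004,  0.00046837, -0.03687416,
       -0.10295382]), 'joint_efforts': array([-1.66745402e-03, -5.58431053e+01, -2.82446873e+01,  6.50667334e-05,
        3.02493499e-03,  8.61476821e-06]), 'eef_pos': array([ 0.24134248, -0.57596642,  0.23060715]), 'tcp_rot': array([-1.79917771e+02, -1.33313038e-03,  2.27298508e+01]), 'ft_force': array([-0.19946352, -0.02099338, -0.16092594]), 'torque': array([0.00872034, 0.0386516 , 0.02905611]), 'grip_force': 0.0, 'opening': 0.0855113638290633}
```

View pics/scene.png

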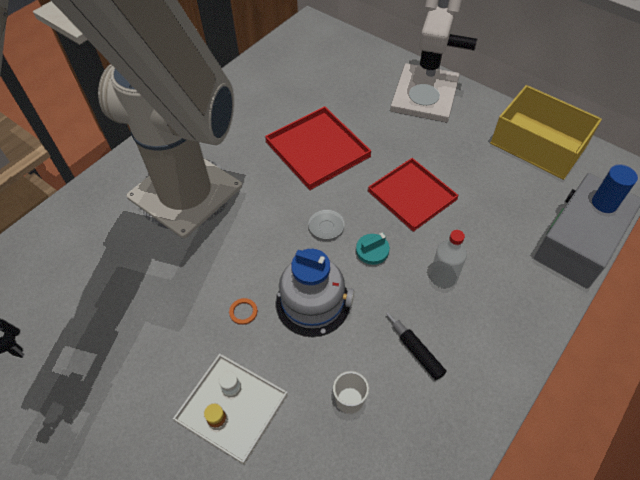

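View pics/top.png

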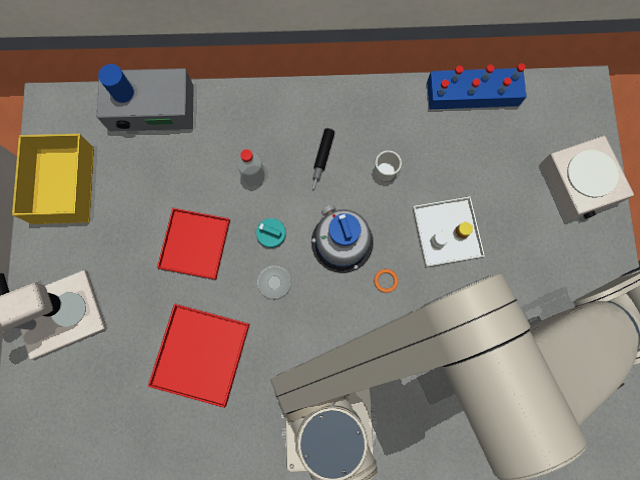

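The scene view shows the blue cap at about (311,265) and the small red tray at (413,193). In the top view the cap is at (345,229), with its white stripe at the upper-left end of the bar, and the small red tray is at (194,243). The teal cap and the large red tray are decoys.

Run:
```python
from h import *
for n in("top","scene"):
    f=dict(np.load(n+".npz"));f["k1"]=float(f["k1"]);w=pts(f);c=f["color"].astype(int)
    R,G,B=c[...,0],c[...,1],c[...,2]
    m=(B>R+40)&(B>G+25)&(w[...,2]>.14)&(w[...,2]<.22)&(w[...,0]<.75)&(abs(w[...,1])<.3)
    P=w[m]; bar=P[P[:,2]>.19]; disc=P[(P[:,2]<.175)]
    print(n,len(bar),len(disc))
    for q in(bar,disc): print(np.median(q,0),q.min(0),q.max(0))
    (cx,cy),r,a=cv2.minAreaRect((bar[:,:2]*1000).astype(np.float32));print("bar rect",cx,cy,r,a)
    # all tall points over cap incl. white stripe
    m2=(w[...,2]>.188)&(w[...,2]<.21)&(np.hypot(w[...,0]-bar[:,0].mean(),w[...,1]-bar[:,1].mean())<.045)
    print("allbar",cv2.minAreaRect((w[m2][:,:2]*1000).astype(np.float32)))
    wh=m2&(R>170)&(G>170); print("white",wh.sum(),w[wh].mean(0) if wh.any() else 0)
    # red tray
    s=np.s_[190:300,140:245] if n=="top" else np.s_[150:235,360:465]
    mr=np.zeros_like(m);mr[s]=True
    mr&=(R>110)&(G<60)&(w[...,2]<.05); T=w[mr]
    print("tray",cv2.minAreaRect((T[:,:2]*1000).astype(np.float32)),np.percentile(T[:,2],[5,50,95,99]))
    # neck / tank points
    m3=(w[...,2]>.02)&(np.hypot(w[...,0]-bar[:,0].mean(),w[...,1]-bar[:,1].mean())<.13)
    rr=m3&(R>120)&(G<70)&(B<70); gg=m3&(G>R+40)&(G>B+25)
    for q in(rr,gg): print("marks",q.sum(),w[q].mean(0) if q.any() else 0)
```

```text
top 125 625
[ 0.46633294 -0.05389406  0.19669838] [ 0.44120794 -0.06756944  0.19037921] [ 0.49991041 -0.03820489  0.20547991]
[ 0.46690209 -0.05193883  0.1668551 ] [ 0.42987986 -0.09272176  0.1486186 ] [ 0.51085927 -0.01548747  0.17475623]
bar rect 470.59747314453125 -52.68000411987305 (60.13665008544922, 14.987213134765625) 16.039369583129883
allbar ((470.59747314453125, -52.68000411987305), (60.13665008544922, 14.987213134765625), 16.039369583129883)
white 14 [ 0.49287143 -0.04704381  0.19783018]
tray ((477.33892822265625, 349.27862548828125), (159.5519256591797, 170.07667541503906), 77.3763198852539) [-0.00174152  0.00435496  0.01811549  0.02336782]
marks 4 [ 0.51501423 -0.03000881  0.12015194]
marks 4 [ 0.46284159 -0.00279785  0.10457729]
scene 193 770
[ 0.46891898 -0.0567225   0.19686669] [ 0.44172045 -0.06928502  0.19004191] [ 0.50123003 -0.04252875  0.20163738]
[ 0.48015602 -0.06699631  0.16664218] [ 0.43251377 -0.0951666   0.15262864] [ 0.51168675 -0.01468202  0.174937  ]
bar rect 471.8684387207031 -54.11235809326172 (59.25156784057617, 16.217674255371094) 16.706445693969727
allbar ((471.86456298828125, -54.27008056640625), (60.92637252807617, 16.22853660583496), 16.359834671020508)
white 20 [ 0.49516678 -0.04703831  0.19902636]
tray ((423.21881103515625, 363.35552978515625), (162.99557495117188, 289.3529968261719), 76.6570816040039) [0.00019099 0.00433186 0.01955367 0.02408706]
marks 14 [ 0.51951127 -0.03015373  0.10600873]
marks 0 0
```

```bash
python3 -m pendant '{"claw":[1,1,1,1,1,1,1,1],"xyz":[[0.035,-0.033,-0.05],[0.07,-0.066,-0.05],[0.105,-0.1,-0.05],[0.14,-0.133,-0.05],[0.175,-0.166,-0.05],[0.21,-0.2,-0.05],[0.245,-0.233,-0.05],[0.28,-0.266,-0.05]],"turn":[0,0,0,0,0,0,6.4,6.4]}'
```

```text
time_s: 0.9
eef_pos: [0.396, -0.2235, 0.2813]
tcp_rot: [-180.0, -0.0, 16.1]
ft_force: [0.7, -0.5, -0.2]
opening: 0.0851
grip_force: 0.0
```

```bash
python3 -m pendant '{"claw":[1,1,1,1,1,1],"xyz":[[0.03,-0.035,0],[0.06,-0.07,0],[0.09,-0.106,0],[0.118,-0.141,0],[0.118,-0.141,0],[0.118,-0.141,0]],"turn":[0,0,0,0,0,0]}'
python3 - <<'E'
from h import *
f=grab("wrist");save(f,"w1");np.savez("w1",**f);w=pts(f);c=f["color"].astype(int)
R,G,B=c[...,0],c[...,1],c[...,2]
m=(w[...,2]>.185)&(w[...,2]<.21)&(np.hypot(w[...,0]-.471,w[...,1]+.053)<.05)
print(m.sum(),cv2.minAreaRect((w[m][:,:2]*1000).astype(np.float32)),np.median(w[m],0))
d=(w[...,2]>.16)&(w[...,2]<.175)&(np.hypot(w[...,0]-.471,w[...,1]+.053)<.06)&(B>R+30)
print("disc",cv2.minEnclosingCircle((w[d][:,:2]*1000).astype(np.float32)))
s=arm.state();print(s["eef_pos"],s["tcp_rot"],s["ft_force"],s["torque"])
E
```

```text
time_s: 1.5
eef_pos: [0.4694, -0.056, 0.281]
tcp_rot: [-180.0, 0.0, 16.5]
ft_force: [0.0, -0.6, 0.8]
opening: 0.0855
grip_force: 0.0
1763 ((470.379638671875, -53.05797576904297), (59.868412017822266, 14.14447021484375), 16.659473419189453) [ 0.47311637 -0.05249293  0.19801081]
disc ((470.46026611328125, -53.241416931152344), 39.7833251953125)
[ 0.46904515 -0.05690006  0.28098873] [-1.79995613e+02  5.40788015e-02  1.63982187e+01] [-1.1437124   0.02230915 -0.78122427] [-0.0249751   0.00229544  0.01068218]
```

View pics/w1.png

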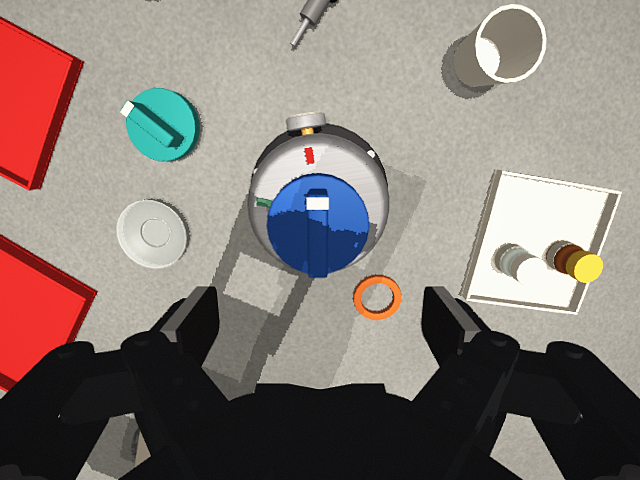

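The wrist view shows the blue cap centred at about (317,225) with its white stripe at (317,203). The red mark is at (309,156) and the green one at (263,203). The bar lies square between the open fingers.

```bash
python3 -m pendant '{"claw":[1,1,1,1,1],"xyz":[[0,0,0.02],[0,0,0.04],[0,0,0.05],[0,0,0.05],[0,0,0.05]],"turn":[0,0,0,0,0]}'
python3 - <<'E'
from h import *
f=dict(np.load("w1.npz"));f["k1"]=float(f["k1"]);w=pts(f);c=f["color"].astype(int)
R,G,B=c[...,0],c[...,1],c[...,2]
dd=w-np.array([.4704,-.0532,0]);r=np.hypot(dd[...,0],dd[...,1])
for n,q in(("red",(R>120)&(G<70)&(B<70)),("green",(G>R+40)&(G>B+10))):
    q=q&(r>.035)&(r<.07)&(w[...,2]>.08);p=w[q]
    d=p-np.array([.4704,-.0532,0]);print(n,q.sum(),p.mean(0),np.degrees(np.arctan2(d[:,1].mean(),d[:,0].mean())))
s=arm.state();print(s["eef_pos"],s["tcp_rot"],s["ft_force"],s["torque"])
E
```

```text
time_s: 2.05
eef_pos: [0.4695, -0.0577, 0.2317]
tcp_rot: [180.0, -0.0, 16.3]
ft_force: [-0.3, 0.1, -0.7]
opening: 0.0854
grip_force: 0.0
red 108 [ 0.51767484 -0.03119073  0.10635761] 24.964792656997187
green 77 [ 0.46450117 -0.0022967   0.10656057] 96.61012623354382
[ 0.46953291 -0.05770613  0.23170697] [ 1.79992648e+02 -8.91101886e-03  1.62630697e+01] [-0.3179202   0.0800168  -0.73561126] [-0.03591016 -0.00610824 -0.00321243]
```

```bash
python3 -m pendant '{"claw":[1,1,1,1,1],"xyz":[[0.002,-0.0035,0.015],[0.002,-0.0035,0.035],[0.002,-0.0035,0.05],[0.002,-0.0035,0.0595],[0.002,-0.0035,0.0595]],"turn":[-0.4,-0.4,-0.4,-0.4,-0.4]}'
python3 - <<'E'
from h import *
s=arm.state();print(s["eef_pos"],s["tcp_rot"],s["ft_force"],s["torque"])
E
```

```text
time_s: 2.55
eef_pos: [0.4701, -0.0532, 0.1715]
tcp_rot: [-180.0, 0.1, 16.7]
ft_force: [-0.2, -0.4, 0.8]
opening: 0.0854
grip_force: 0.0
[ 0.47010472 -0.05319348  0.17146806] [-1.79975677e+02  5.60488353e-02  1.67186956e+01] [-0.208311   -0.40315412  0.84919505] [0.03734836 0.02214033 0.0641979 ]
```

```bash
python3 -m pendant '{"claw":[0.5,0.3,0.2,0.1,0.05,0,0,0],"xyz":[[0,0,0],[0,0,0],[0,0,0],[0,0,0],[0,0,0],[0,0,0],[0,0,0],[0,0,0]],"turn":[0,0,0,0,0,0,0,0]}'
python3 - <<'E'
from h import *
s=arm.state();print(s["eef_pos"],s["tcp_rot"],s["ft_force"],s["torque"],s["grip_force"])
E
```

```text
time_s: 3.35
eef_pos: [0.4704, -0.0529, 0.172]
tcp_rot: [-180.0, -0.0, 16.7]
ft_force: [-1.2, 0.7, 3.6]
opening: 0.0128
grip_force: 61.0
[ 0.47042653 -0.05294433  0.17199254] [-1.79992876e+02 -1.06482785e-02  1.67336659e+01] [-1.16333391  0.67436926  3.64221196] [ 0.31498358  0.10594097 -0.00287078] 60.967276096343994
```

```bash
cat > chk.py <<'E'
# print state; exit 1 if the z moment exceeds the limit in argv
import sys
from h import arm
s=arm.state();t=s["torque"][2]
print("CHK yaw %.2f tz %.3f F %s z %.4f grip %.0f t %.2f"%(s["tcp_rot"][2],t,s["ft_force"].round(1),s["eef_pos"][2],s["grip_force"],s["time_s"]))
sys.exit(abs(t)>float(sys.argv[1]))
E
python3 -m pendant '{"claw":[0,0,0],"xyz":[[0,0,0],[0,0,0],[0,0,0]],"turn":[-1.5,-3,-3]}' && python3 chk.py 0.25 && python3 -m pendant '{"claw":[0,0,0,0],"xyz":[[0,0,0],[0,0,0],[0,0,0],[0,0,0]],"turn":[-2,-4,-6,-6]}' && python3 chk.py 0.25
```

```text
time_s: 3.65
eef_pos: [0.4704, -0.053, 0.1718]
tcp_rot: [-180.0, 0.0, 19.8]
ft_force: [0.4, 1.3, 5.1]
opening: 0.0128
grip_force: 61.0
CHK yaw 19.81 tz 0.044 F [0.4 1.3 5.1] z 0.1718 grip 61 t 3.65False
```

```bash
sed -i 's/sys.exit(\(.*\))$/sys.exit(int(\1))/' chk.py
python3 -m pendant '{"claw":[0,0,0,0],"xyz":[[0,0,0],[0,0,0],[0,0,0],[0,0,0]],"turn":[-2,-4,-6,-6]}' && python3 chk.py 0.25 &&  python3 -m pendant '{"claw":[0,0,0],"xyz":[[0,0,0],[0,0,0],[0,0,0]],"turn":[-1.5,-3,-3]}' && python3 chk.py 0.25
```

```text
time_s: 4.05
eef_pos: [0.4706, -0.0532, 0.1719]
tcp_rot: [180.0, -0.0, 25.8]
ft_force: [0.1, 0.2, 4.2]
opening: 0.0131
grip_force: 61.1
CHK yaw 25.76 tz -0.050 F [0.1 0.2 4.2] z 0.1719 grip 61 t 4.05
time_s: 4.35
eef_pos: [0.4706, -0.0532, 0.1719]
tcp_rot: [180.0, -0.0, 28.8]
ft_force: [-0.6, -0.3, 3.4]
opening: 0.0131
grip_force: 61.1
CHK yaw 28.79 tz -0.025 F [-0.6 -0.3  3.4] z 0.1719 grip 61 t 4.35
```

```bash
python3 -m pendant '{"claw":[0,0],"xyz":[[0,0,0],[0,0,0]],"turn":[-0.8,-0.8]}' >/dev/null && python3 chk.py 0.18 && python3 -m pendant '{"claw":[0,0],"xyz":[[0,0,0],[0,0,0]],"turn":[-0.8,-0.8]}' >/dev/null && python3 chk.py 0.18 && python3 -m pendant '{"claw":[0,0],"xyz":[[0,0,0],[0,0,0]],"turn":[-0.8,-0.8]}' >/dev/null && python3 chk.py 0.18 && python3 -m pendant '{"claw":[0,0],"xyz":[[0,0,0],[0,0,0]],"turn":[-0.8,-0.8]}' >/dev/null && python3 chk.py 0.18 && python3 -m pendant '{"claw":[0,0],"xyz":[[0,0,0],[0,0,0]],"turn":[-0.8,-0.8]}' >/dev/null && python3 chk.py 0.18 && python3 -m pendant '{"claw":[0,0],"xyz":[[0,0,0],[0,0,0]],"turn":[-0.8,-0.8]}' >/dev/null && python3 chk.py 0.18 && python3 -m pendant '{"claw":[0,0],"xyz":[[0,0,0],[0,0,0]],"turn":[-0.8,-0.8]}' >/dev/null && python3 chk.py 0.18 && python3 -m pendant '{"claw":[0,0],"xyz":[[0,0,0],[0,0,0]],"turn":[-0.8,-0.8]}' >/dev/null && python3 chk.py 0.18 && python3 -m pendant '{"claw":[0,0],"xyz":[[0,0,0],[0,0,0]],"turn":[-0.8,-0.8]}' >/dev/null && python3 chk.py 0.18 && python3 -m pendant '{"claw":[0,0],"xyz":[[0,0,0],[0,0,0]],"turn":[-0.8,-0.8]}' >/dev/null && python3 chk.py 0.18
```

```text
CHK yaw 29.56 tz -0.049 F [ 0.7 -0.9  3. ] z 0.1719 grip 61 t 4.55
CHK yaw 30.37 tz 0.052 F [-0.5  0.1  3.7] z 0.1719 grip 61 t 4.75
CHK yaw 31.17 tz -0.052 F [0.3 0.6 4.6] z 0.1719 grip 61 t 4.95
CHK yaw 31.97 tz 0.009 F [ 0.6 -0.1  4.2] z 0.1718 grip 61 t 5.15
CHK yaw 32.77 tz -0.035 F [ 0.5 -1.3  3.9] z 0.1718 grip 61 t 5.35
CHK yaw 33.57 tz 0.016 F [ 0.5 -0.   4.2] z 0.1718 grip 61 t 5.55
CHK yaw 34.37 tz 0.015 F [-0.4 -0.9  3.8] z 0.1718 grip 61 t 5.75
CHK yaw 35.17 tz -0.008 F [0.5 0.4 5. ] z 0.1718 grip 61 t 5.95
CHK yaw 35.97 tz -0.041 F [0.  0.1 3.8] z 0.1718 grip 61 t 6.15
CHK yaw 36.77 tz -0.037 F [-0.3 -0.1  4.7] z 0.1718 grip 61 t 6.35
```

```bash
python3 -m pendant '{"claw":[0,0],"xyz":[[0,0,0],[0,0,0]],"turn":[-0.8,-0.8]}' >/dev/null && python3 chk.py 0.18 && python3 -m pendant '{"claw":[0,0],"xyz":[[0,0,0],[0,0,0]],"turn":[-0.8,-0.8]}' >/dev/null && python3 chk.py 0.18 && python3 -m pendant '{"claw":[0,0],"xyz":[[0,0,0],[0,0,0]],"turn":[-0.8,-0.8]}' >/dev/null && python3 chk.py 0.18 && python3 -m pendant '{"claw":[0,0],"xyz":[[0,0,0],[0,0,0]],"turn":[-0.8,-0.8]}' >/dev/null && python3 chk.py 0.18 && python3 -m pendant '{"claw":[0,0],"xyz":[[0,0,0],[0,0,0]],"turn":[-0.8,-0.8]}' >/dev/null && python3 chk.py 0.18 && python3 -m pendant '{"claw":[0,0],"xyz":[[0,0,0],[0,0,0]],"turn":[-0.8,-0.8]}' >/dev/null && python3 chk.py 0.18 && python3 -m pendant '{"claw":[0,0],"xyz":[[0,0,0],[0,0,0]],"turn":[-0.8,-0.8]}' >/dev/null && python3 chk.py 0.18 && python3 -m pendant '{"claw":[0,0],"xyz":[[0,0,0],[0,0,0]],"turn":[-0.8,-0.8]}' >/dev/null && python3 chk.py 0.18 && python3 -m pendant '{"claw":[0,0],"xyz":[[0,0,0],[0,0,0]],"turn":[-0.8,-0.8]}' >/dev/null && python3 chk.py 0.18 && python3 -m pendant '{"claw":[0,0],"xyz":[[0,0,0],[0,0,0]],"turn":[-0.8,-0.8]}' >/dev/null && python3 chk.py 0.18 && python3 -m pendant '{"claw":[0,0],"xyz":[[0,0,0],[0,0,0]],"turn":[-0.8,-0.8]}' >/dev/null && python3 chk.py 0.18 && python3 -m pendant '{"claw":[0,0],"xyz":[[0,0,0],[0,0,0]],"turn":[-0.8,-0.8]}' >/dev/null && python3 chk.py 0.18 && python3 -m pendant '{"claw":[0,0],"xyz":[[0,0,0],[0,0,0]],"turn":[-0.8,-0.8]}' >/dev/null && python3 chk.py 0.18
```

```text
CHK yaw 37.57 tz 0.078 F [0.1 0.  3.5] z 0.1718 grip 61 t 6.55
CHK yaw 38.37 tz -0.002 F [0.6 0.3 4.5] z 0.1718 grip 61 t 6.75
CHK yaw 39.17 tz 0.018 F [-0.4 -0.8  4.5] z 0.1718 grip 61 t 6.95
CHK yaw 39.97 tz -0.053 F [-0.  -1.2  3.8] z 0.1718 grip 61 t 7.15
CHK yaw 40.77 tz -0.084 F [-0.1 -1.6  3. ] z 0.1719 grip 61 t 7.35
CHK yaw 41.56 tz -0.249 F [ 0.5 -2.   3.7] z 0.1719 grip 61 t 7.55
```

The stop is at about yaw 41. I'm holding lightly against it so the cap can vent.

```bash
python3 -m pendant '{"claw":[0,0,0,0,0,0,0],"xyz":[[0,0,0],[0,0,0],[0,0,0],[0,0,0],[0,0,0],[0,0,0],[0,0,0]],"turn":[0,0,0,0,0,0,0]}' >/dev/null && python3 chk.py 0.5 && python3 -m pendant '{"claw":[0,0,0,0,0,0,0],"xyz":[[0,0,0],[0,0,0],[0,0,0],[0,0,0],[0,0,0],[0,0,0],[0,0,0]],"turn":[0,0,0,0,0,0,0]}' >/dev/null && python3 chk.py 0.5
```

```text
CHK yaw 41.54 tz -0.242 F [ 0.8 -3.   2.5] z 0.1719 grip 61 t 8.25
CHK yaw 41.54 tz -0.193 F [ 2.1 -3.9  3.8] z 0.1719 grip 61 t 8.95
```

```bash
python3 -m pendant '{"claw":[0,0,0,0,0],"xyz":[[0,0,0],[0,0,0.001],[0,0,0.002],[0,0,0.003],[0,0,0.003]],"turn":[0.8,0.8,0.8,0.8,0.8]}' >/dev/null && python3 chk.py 0.5; python3 -m pendant '{"claw":[0,0,0],"xyz":[[0,0,0.0003],[0,0,0.0006],[0,0,0.0006]],"turn":[0,0,0]}' >/dev/null && python3 chk.py 0.5
```

```text
CHK yaw 40.73 tz -0.090 F [ 0.5 -2.7 10.4] z 0.1693 grip 62 t 9.45
CHK yaw 40.74 tz -0.017 F [-0.  -2.  10.8] z 0.1688 grip 62 t 9.75
```

```bash
python3 -m pendant '{"claw":[0,0,0],"xyz":[[0,0,0.0005],[0,0,0.001],[0,0,0.001]],"turn":[0,0,0]}' >/dev/null && python3 chk.py 0.5;  python3 -m pendant '{"claw":[0,0,0,0],"xyz":[[0,0,0],[0,0,0],[0,0,0],[0,0,0]],"turn":[-0.8,-1.2,-1.2,-1.2]}' >/dev/null && python3 chk.py 0.5
```

```text
CHK yaw 40.74 tz -0.064 F [-0.8 -2.4 15.1] z 0.1681 grip 63 t 10.05
CHK yaw 41.93 tz -0.013 F [-0.7 -2.1 14.4] z 0.1681 grip 63 t 10.45
```

```bash
python3 -m pendant '{"claw":[0,0],"xyz":[[0,0,0],[0,0,0]],"turn":[-0.5,-0.5]}' >/dev/null && python3 chk.py 0.2 && python3 -m pendant '{"claw":[0,0],"xyz":[[0,0,0],[0,0,0]],"turn":[-0.6,-0.6]}' >/dev/null && python3 chk.py 0.2 && python3 -m pendant '{"claw":[0,0],"xyz":[[0,0,0],[0,0,0]],"turn":[-0.8,-0.8]}' >/dev/null && python3 chk.py 0.2 && python3 -m pendant '{"claw":[0,0],"xyz":[[0,0,0],[0,0,0]],"turn":[-0.8,-0.8]}' >/dev/null && python3 chk.py 0.2
```

```text
CHK yaw 42.44 tz -0.007 F [-1.4 -2.4 13.4] z 0.1682 grip 63 t 10.65
CHK yaw 43.04 tz -0.062 F [ 0.  -2.2 13.8] z 0.1682 grip 63 t 10.85
CHK yaw 43.85 tz 0.049 F [-1.1 -0.6 14.8] z 0.1682 grip 63 t 11.05
CHK yaw 44.65 tz -0.002 F [-0.9 -1.2 14.5] z 0.1682 grip 63 t 11.25
```

```bash
python3 -m pendant '{"claw":[0,0],"xyz":[[0,0,0.0003],[0,0,0.0003]],"turn":[-1,-1.5]}' >/dev/null && python3 chk.py 0.2 && python3 -m pendant '{"claw":[0,0],"xyz":[[0,0,0],[0,0,0]],"turn":[-1,-2]}' >/dev/null && python3 chk.py 0.2 && python3 -m pendant '{"claw":[0,0],"xyz":[[0,0,0],[0,0,0]],"turn":[-1,-2]}' >/dev/null && python3 chk.py 0.2 && python3 -m pendant '{"claw":[0,0,0],"xyz":[[0,0,0],[0,0,0],[0,0,0]],"turn":[-1,-2,-3]}' >/dev/null && python3 chk.py 0.2 && python3 -m pendant '{"claw":[0,0,0],"xyz":[[0,0,0],[0,0,0],[0,0,0]],"turn":[-1,-2,-3]}' >/dev/null && python3 chk.py 0.2 && python3 -m pendant '{"claw":[0,0,0],"xyz":[[0,0,0],[0,0,0],[0,0,0]],"turn":[-1.3,-2.6,-4]}' >/dev/null && python3 chk.py 0.2 && python3 -m pendant '{"claw":[0,0,0],"xyz":[[0,0,0],[0,0,0],[0,0,0]],"turn":[-1.3,-2.6,-4]}' >/dev/null && python3 chk.py 0.2 && python3 -m pendant '{"claw":[0,0,0],"xyz":[[0,0,0],[0,0,0],[0,0,0]],"turn":[-1.3,-2.6,-4]}' >/dev/null && python3 chk.py 0.2
```

```text
CHK yaw 46.16 tz 0.031 F [-1.1 -1.2 15.3] z 0.1679 grip 63 t 11.45
CHK yaw 48.16 tz -0.002 F [-0.6 -0.4 14.9] z 0.1679 grip 63 t 11.65
CHK yaw 50.16 tz -0.013 F [-0.5  0.  14.9] z 0.1679 grip 63 t 11.85
CHK yaw 53.16 tz 0.029 F [-0.9  1.  13.8] z 0.1679 grip 63 t 12.15
CHK yaw 56.16 tz 0.054 F [-1.1  0.2 14.4] z 0.1679 grip 63 t 12.45
CHK yaw 60.17 tz -0.007 F [-0.3  0.2 13.5] z 0.1679 grip 63 t 12.75
CHK yaw 64.18 tz -0.054 F [-0.8 -0.5 14.1] z 0.1679 grip 63 t 13.05
CHK yaw 68.17 tz 0.052 F [-0.9 -0.  14.4] z 0.1679 grip 63 t 13.35
```

```bash
python3 -m pendant '{"claw":[0,0,0],"xyz":[[0,0,0],[0,0,0],[0,0,0]],"turn":[-1.3,-2.6,-4]}' >/dev/null && python3 chk.py 0.2 && python3 -m pendant '{"claw":[0,0,0],"xyz":[[0,0,0],[0,0,0],[0,0,0]],"turn":[-1.3,-2.6,-4]}' >/dev/null && python3 chk.py 0.2 && python3 -m pendant '{"claw":[0,0,0],"xyz":[[0,0,0],[0,0,0],[0,0,0]],"turn":[-1.3,-2.6,-4]}' >/dev/null && python3 chk.py 0.2 && python3 -m pendant '{"claw":[0,0,0],"xyz":[[0,0,0],[0,0,0],[0,0,0]],"turn":[-1.3,-2.6,-4]}' >/dev/null && python3 chk.py 0.2 && python3 -m pendant '{"claw":[0,0,0],"xyz":[[0,0,0],[0,0,0],[0,0,0]],"turn":[-1.3,-2.6,-4]}' >/dev/null && python3 chk.py 0.2 && python3 -m pendant '{"claw":[0,0,0],"xyz":[[0,0,0],[0,0,0],[0,0,0]],"turn":[-1.3,-2.6,-4]}' >/dev/null && python3 chk.py 0.2 && python3 -m pendant '{"claw":[0,0,0,0],"xyz":[[0,0,0],[0,0,0],[0,0,0],[0,0,0]],"turn":[-1.3,-2.6,-4,-4]}' >/dev/null && python3 chk.py 0.2
```

```text
CHK yaw 72.18 tz -0.001 F [ 0.2 -0.7 15.1] z 0.1679 grip 63 t 13.65
CHK yaw 76.17 tz -0.050 F [-1.3 -0.2 15.1] z 0.1679 grip 63 t 13.95
CHK yaw 80.17 tz -0.041 F [-0.8 -0.2 14.5] z 0.1679 grip 63 t 14.25
CHK yaw 84.17 tz -0.012 F [ 0.7 -0.3 14.9] z 0.1679 grip 63 t 14.55
CHK yaw 88.17 tz 0.001 F [-1.   0.1 14.5] z 0.1679 grip 63 t 14.85
CHK yaw 92.17 tz 0.011 F [-0.6 -0.  14.7] z 0.1679 grip 63 t 15.15
CHK yaw 96.15 tz -0.026 F [-0.3 -0.  14.6] z 0.1679 grip 63 t 15.55
```

Run:
```python
from h import *
f=grab("top");w=pts(f)
m=(w[...,2]>.18)&(w[...,2]<.2)&(np.hypot(w[...,0]-.471,w[...,1]+.053)<.05)
f=grab("wrist");save(f,"w2")
```

```text
(no output)
```

View pics/w2.png

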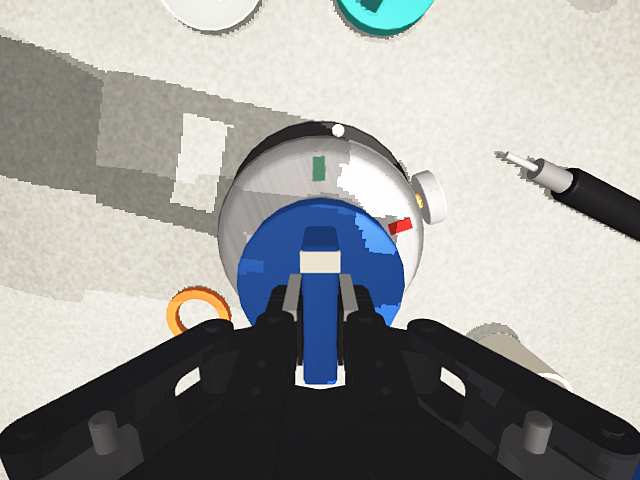

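The wrist view shows the bar's stripe at (320,262) pointing straight at the green mark at (319,168), with the bar firmly gripped. Now I lift.

```bash
python3 -m pendant '{"claw":[0,0,0,0],"xyz":[[0,0,-0.0015],[0,0,-0.003],[0,0,-0.0045],[0,0,-0.0055]],"turn":[0,0,0,0]}' >/dev/null && python3 chk.py 0.2; python3 -m pendant '{"claw":[0,0],"xyz":[[0,0,-0.001],[0,0,-0.002]],"turn":[0,0]}' >/dev/null && python3 chk.py 0.2
```

```text
CHK yaw 96.12 tz -0.001 F [ 1.8 -0.4  0.5] z 0.1725 grip 61 t 16.05
CHK yaw 96.14 tz -0.014 F [ 1.8 -1.6 -3.5] z 0.1739 grip 60 t 16.25
```

```bash
python3 -m pendant '{"claw":[0,0,0],"xyz":[[0,0,-0.001],[0,0,-0.002],[0,0,-0.002]],"turn":[0,0,0]}' >/dev/null && python3 chk.py 0.2
```

```text
CHK yaw 96.13 tz -0.016 F [ 1.5 -1.7 -1.9] z 0.1761 grip 60 t 16.55
```

```bash
python3 -m pendant '{"claw":[0,0,0,0],"xyz":[[0,0,-0.003],[0,0,-0.006],[0,0,-0.009],[0,0,-0.012]],"turn":[0,0,0,0]}' >/dev/null && python3 chk.py 0.2 &&  python3 -m pendant '{"claw":[0,0,0,0,0],"xyz":[[0,0,-0.01],[0,0,-0.02],[0,0,-0.03],[0,0,-0.04],[0,0,-0.04]],"turn":[0,0,0,0,0]}' >/dev/null && python3 chk.py 0.2
python3 - <<'E'
from h import *
s=arm.state();print(s["eef_pos"],s["tcp_rot"],s["joints"])
f=grab("wrist");save(f,"w3")
y=np.radians(s["tcp_rot"][2]);d=np.array([.477,.349])-s["eef_pos"][:2]
print(d@[np.cos(y),np.sin(y)],d@[np.sin(y),-np.cos(y)])
E
```

```text
CHK yaw 96.13 tz 0.027 F [-0.7 -0.2 -0.4] z 0.1887 grip 60 t 16.95
CHK yaw 96.13 tz -0.006 F [-0.2 -0.3 -1.8] z 0.2302 grip 60 t 17.45
[ 0.47141043 -0.05320094  0.23024815] [1.79817647e+02 4.56976029e-02 9.61346108e+01] [-7.87610874e+00  1.15052391e+01  1.12102356e+02 -2.28131835e-04
  5.62044133e+01 -1.40106657e+01]
0.3993004384316258 0.04853864247931374
```

View pics/w3.png

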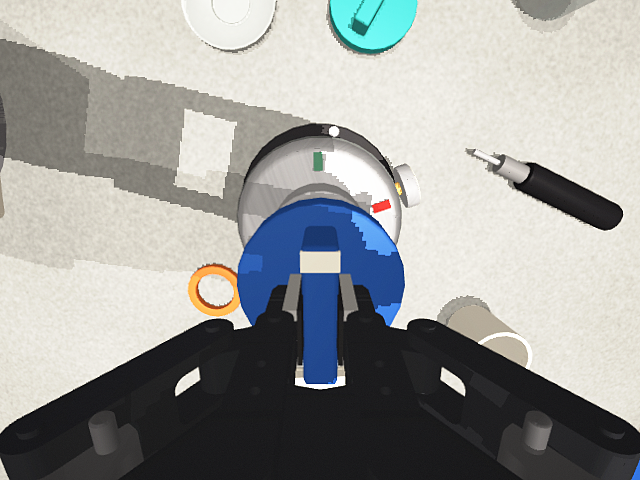

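The cap is out and off the neck (neck visible at (320,195)), with the disc level in the grip. Next I carry it over to the small red tray.

```bash
python3 -m pendant '{"claw":[0,0,0,0,0,0,0,0],"xyz":[[0.01,0.001,0],[0.03,0.003,0],[0.06,0.007,0],[0.09,0.011,0],[0.12,0.015,0],[0.15,0.018,0],[0.18,0.022,0],[0.21,0.025,0]],"turn":[0,0,0,0,0,0,0,0]}' >/dev/null && python3 chk.py 0.4 &&  python3 -m pendant '{"claw":[0,0,0,0,0,0,0,0],"xyz":[[0.03,0.004,0],[0.06,0.008,0],[0.09,0.012,0],[0.12,0.016,0],[0.15,0.02,0],[0.175,0.022,0],[0.189,0.0235,0],[0.189,0.0235,0]],"turn":[0,0,0,0,0,0,0,0]}' >/dev/null && python3 chk.py 0.2
python3 - <<'E'
from h import *
s=arm.state();print(s["eef_pos"],s["tcp_rot"],s["joints"])
f=grab("top");save(f,"t4");f=grab("wrist");save(f,"w4")
E
```

```text
CHK yaw 96.14 tz 0.026 F [-0.  -0.2 -1.1] z 0.2278 grip 60 t 18.30
CHK yaw 96.26 tz -0.043 F [-0.4 -0.3 -0.2] z 0.2277 grip 60 t 19.10
[0.47530504 0.35038501 0.22773611] [-1.79958962e+02  1.31427501e-02  9.62562816e+01] [3.52378576e+01 2.16188184e+01 9.80192659e+01 9.64554501e-03
 6.04041831e+01 2.89768140e+01]
```

View pics/w4.png

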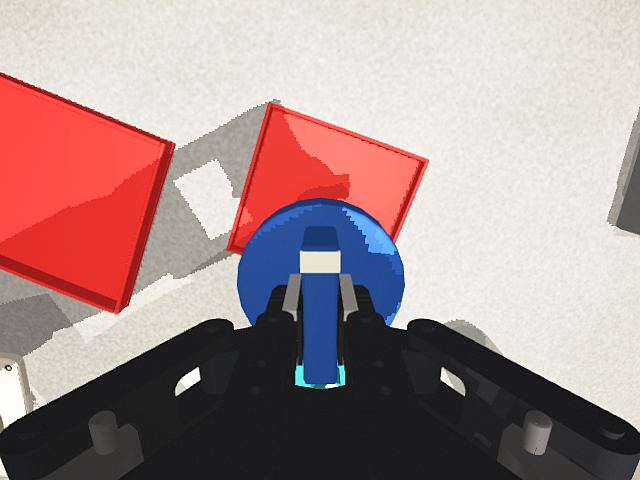

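The wrist view shows the cap held over the small red tray, whose corners are at (270,103) and (427,160). The measured TCP is within 2 mm of the tray's centre. Now I lower it.

```bash
python3 -m pendant '{"claw":[0,0,0,0,0,0,0,0],"xyz":[[0,0,0.02],[0,0,0.05],[0,0,0.08],[0,0,0.11],[0,0,0.14],[0,0,0.165],[0,0,0.178],[0,0,0.182]],"turn":[0,0,0,0,0,0,0,0]}' >/dev/null && python3 chk.py 0.2 &&  python3 -m pendant '{"claw":[0,0,0],"xyz":[[0,0,0.001],[0,0,0.003],[0,0,0.003]],"turn":[0,0,0]}' >/dev/null && python3 chk.py 0.2
```

```text
CHK yaw 96.08 tz 0.002 F [-0.8  0.8 -1.1] z 0.0452 grip 60 t 20.00
CHK yaw 96.13 tz -0.004 F [-0.2 -0.3 -1.7] z 0.0444 grip 60 t 20.30
```

```bash
python3 -m pendant '{"claw":[0,0,0,0],"xyz":[[0,0,0.001],[0,0,0.002],[0,0,0.003],[0,0,0.004]],"turn":[0,0,0,0]}' >/dev/null && python3 chk.py 0.2 &&  python3 -m pendant '{"claw":[0,0],"xyz":[[0,0,0.001],[0,0,0.001]],"turn":[0,0]}' >/dev/null && python3 chk.py 0.2
```

```text
CHK yaw 96.14 tz -0.010 F [ 0.1  0.4 -1. ] z 0.0394 grip 60 t 20.70
CHK yaw 96.14 tz -0.010 F [-0.6 -0.5 -1.5] z 0.0382 grip 60 t 20.90
```

```bash
python3 -m pendant '{"claw":[0,0],"xyz":[[0,0,0.0007],[0,0,0.0007]],"turn":[0,0]}' >/dev/null && python3 chk.py 0.2 &&  python3 -m pendant '{"claw":[0,0],"xyz":[[0,0,0.0005],[0,0,0.0005]],"turn":[0,0]}' >/dev/null && python3 chk.py 0.2
```

```text
CHK yaw 96.14 tz 0.000 F [ 0.3 -0.4 -0.8] z 0.0377 grip 60 t 21.10
CHK yaw 96.13 tz 0.028 F [-0.1  0.2  3.5] z 0.0376 grip 61 t 21.30
```

It has touched down (3.5 N). I let go and retreat.

```bash
python3 -m pendant '{"claw":[0.1,0.3,0.6,1,1,1],"xyz":[[0,0,0],[0,0,0],[0,0,0],[0,0,0],[0,0,0],[0,0,0]],"turn":[0,0,0,0,0,0]}' && python3 -m pendant '{"claw":[1,1,1,1,1,1,1,1],"xyz":[[0,0,-0.01],[0,0,-0.03],[0,0,-0.06],[0,0,-0.1],[0,0,-0.14],[0,0,-0.18],[0,0,-0.2],[0,0,-0.2]],"turn":[0,0,0,0,0,0,0,0]}'
python3 - <<'E'
from h import *
f=grab("wrist");save(f,"w5");w=pts(f)
d=np.hypot(w[...,0]-.477,w[...,1]-.349)
m=(d<.05)&(w[...,2]>.055)&(w[...,2]<.075);print(np.percentile(w[m][:,2],[2,50,98]),w[m].mean(0))
m=(d<.05)&(w[...,2]>.025)&(w[...,2]<.04);p=w[m];A=np.c_[p[:,:2],np.ones(len(p))];print(np.linalg.lstsq(A,p[:,2],rcond=None)[0][:2],np.median(p,0))
E
```

```text
time_s: 21.9
eef_pos: [0.4759, 0.3488, 0.0371]
tcp_rot: [-180.0, 0.0, 96.1]
ft_force: [-1.0, -0.2, 0.1]
opening: 0.0815
grip_force: 0.0
time_s: 22.7
eef_pos: [0.4776, 0.35, 0.2418]
tcp_rot: [179.6, -0.2, 96.1]
ft_force: [-0.7, 0.6, 0.3]
opening: 0.0852
grip_force: 0.0
[0.06098651 0.06304369 0.06456297] [0.47461786 0.35104646 0.06295155]
[ 0.00028438 -0.00187773] [0.47134259 0.35183785 0.03207159]
```

View pics/w5.png

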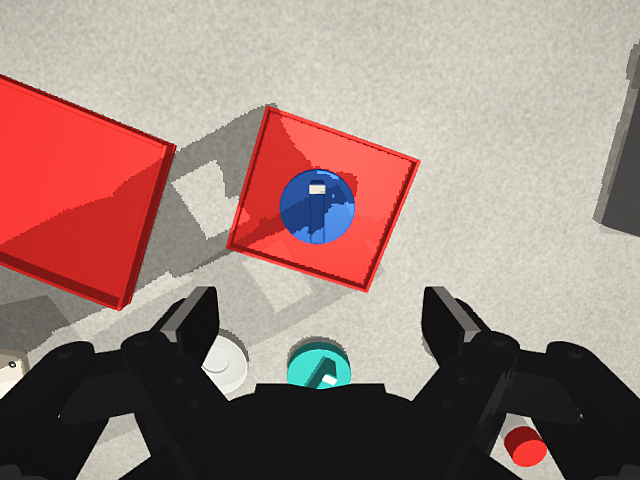

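The cap stands flat and centred in the small red tray at (317,206), with its disc top at 32 mm and bar top at 63 mm, and the gripper is clear of it.

```bash
python3 -c "
from cell import arm
print(arm.sign_off())"
```

```text
the job is handed in; nothing more can be done
None
```

I vented the blue cap for about 1.4 s at the first stop, turned it past to the green mark, lifted it off and set it upright in the small red tray, then handed the job in at about 23 s; readings peaked at about 0.25 N m (10 N at the teeth) on the stop and 15 N pressing.

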